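Rock a straightedge on a warped display plinth

TASK

Check the warped top of the wooden display plinth with the plain flat wooden board that lies on the table to its left as a straightedge: lay the board flat and centred across the raised middle of the top, its length running left to right across the plinth, and let go of it. Then press its left end down from above until the board has tipped over onto the sloping left side, let it come back level, and press its right end down in the same way. Leave the board lying level and centred across the plinth.

Things in the scene. Friction and masses are not known exactly. Their poses are not given: they have to be found in the camera images.
- board_center (a point): centre (half-way up) of the straightedge, a plain thin flat pale-wood board 165 mm long (its y axis), 42 mm wide (x), 7 mm thick (z), about 40 g; at the start it lies loose and flat on the table, left of the plinth. Not meant: the two thin round sticks, the brush, and a like board far off on the mat at the right
- board_end_1 (a point): point in the board half-way up its thickness, 75 mm from its centre along its +y (7 mm short of that end); either end of the board may become the left one
- board_end_2 (a point): the same point at the board's other end, 75 mm from its centre along its -y. With the board centred across the plinth, pressing an end (1 N is enough) tips it 7 degrees onto that side, the end sinking about 7 mm; let go, it comes back level
- face (a point): middle of the crowned top of the fixed wooden plinth (block on a darker 110 x 140 mm foot), 36 mm above the table; z up, x away from the robot, y to the robot's left. Top 100 mm deep (x), 130 wide (y): a level band 32 mm wide (y -16 to 16) along x, each side falling 7 degrees to 6 mm lower at y = +-65. A board centred across it overhangs 17 mm a side
Things that resemble listed ones, but are neither listed nor needed, are in the scene too. Leave any red or yellow look-alike of the part that bears board_center alone.

How it is judged:
On the way, in this order (a step that is already met when the one before it is completed fails the run):
1. the board lies level across the raised middle of the plinth's top, centred and let go of (horizontal distance between board_center and face below 0.02 m and angle between the y axis of board_center and the y axis of face, either way round below 0.21 rad and z of board_center in the frame of face between 0 and 0.008 m and angle between board_center's own z axis and vertical below 0.04 rad and contact force between the fingers and board below 0.05 N), for 0.2 s.
2. the left end is pressed down so that the board has tipped onto the left side (contact force between the fingers and board above 0.5 N and y of the grasp point in the frame of face above 0.025 m and angle between board_center's own z axis and vertical above 0.085 rad and horizontal distance between board_center and face below 0.025 m and ((y of board_end_1 in the frame of face above 0.03 m and z of board_end_1 in the frame of face below 0.0025 m) or (y of board_end_2 in the frame of face above 0.03 m and z of board_end_2 in the frame of face below 0.0025 m))), for 0.1 s.
3. the board has come back level, let go of (all of step 1), for 0.1 s.
4. the right end is pressed down so that the board has tipped onto the right side (contact force between the fingers and board above 0.5 N and y of the grasp point in the frame of face below -0.025 m and angle between board_center's own z axis and vertical above 0.085 rad and horizontal distance between board_center and face below 0.025 m and ((y of board_end_1 in the frame of face below -0.03 m and z of board_end_1 in the frame of face below 0.0025 m) or (y of board_end_2 in the frame of face below -0.03 m and z of board_end_2 in the frame of face below 0.0025 m))), for 0.1 s.
At the end, for the whole second after the job is handed in: the board rests level (within 2.3 degrees) on the raised middle of the plinth's top, its centre within 20 mm of the middle, its length within 12 degrees of straight across, released and at rest (all of step 3 and linear speed of board below 0.02 m/s); the robot touches nothing.
It also fails if it takes over 50 s, if anything falls off the work surface, if the arm or the gripper's body presses on something with over 40 N, if the wrist force passes 120 N, or if a joint passes its speed limit or range.

ROBOT

A 6-joint arm with a two-finger parallel gripper is mounted at the origin on a cart in front of the work surface, level with it; the furniture and walls round the work are solid. World frame = base frame: x ahead of the robot, y to its left, z up, the work surface at z = 0. Lengths are in m, angles in rad, forces in N, time in s.
With the tool pointing down it reaches from about 0.325 to 1 m from the base axis. Payload 5.1 kg.
Tool frame: the origin (TCP) lies between the finger pads; the fingertips stand 8 mm ahead of it and the grasp point (between the pads) lies 11 mm behind it (arm.tips_ahead is the distance from the TCP to the fingertips, in m); z points along the fingers, y is the line along which they close (so a half turn about z gives the same grasp; the last joint's range is limited). The gripper opens to 85 mm and grips with 20 to 120 N. Pads are 22 mm wide; open, the fingers measure 114 mm over their backs; the gripper's body (76 mm by 85 mm) begins 54 mm behind the grasp point. The pads swing forward as they close: fully open they stand 13 mm farther back than shut.
Start: joints at [1.138, 0.124, 1.65, -0, 1.367, -0.083], TCP at [0.223, 0.611, 0.239] pointing down, gripper open.
Joint ranges: [-2.61, 2.61], [-1.02, 2.33], [0.03, 2.71], [-1.35, 4.49], [0.32, 2.68], [-2.91, 2.91]. Speed limits (rad/s): [2.57, 2.57, 3.14, 3.14, 3.14, 3.14].

INTERFACE

Orientations are given as a unit quaternion [w, x, y, z].
In Python, from plant import arm, viewer, job gives the robot as it stands. The module is installed in compiled form; this text tells all that it offers.
- The arm moves only by the tool drive_tool, never from a script. Its argument "commands" is a list that holds one entry, the list of rows, each a list of 5 numbers: the shift along the tool's x, y, z as a fraction of full scale, then the turn about the tool's z as a fraction of full scale, then the opening in per cent of the stroke, from 0 (shut) to 100 (fully open). In form: [[[dx, dy, dz, roll, claw], ...]]. A call has 1 to 20 rows; each row is the pose to reach, as a shift and turn from the pose commanded when the call began, along the tool's axes at that moment; what a row does not reach only later rows make up. Full scale, the value 1, is 80 cm for a shift and 45 degrees for a turn. A row lasts 1/10 s, in which the tool goes at most 50 mm and 8.59 degrees, less where a joint would pass 70% of its speed; a pose out of reach is approached as far as the arm can. A call with a number of a shift or a turn outside -1 to 1 is refused whole. A call with a gripper value outside its range is refused whole. The fingers move at their own pace and stop on an object; "squeeze" is the grip in N (left out, the last holds). Time passes only in rows, so rows that repeat a pose let the fingers close. It gives the time, the measured TCP pose, the force, the opening and the grip force at its end, in the units of the state.
- arm.sense(): the state, without advancing time (a new reading comes with each control period).
- viewer.read_camera(name): name is "scene" or "top"; returns the picture (400x640x3 uint8, red, green, blue); there is no depth.
- viewer.camera_info(name): a dict with "mtx" (3x3 intrinsics, pixels), "xyz" and "attitude" of the camera in the world. Camera axes: x right, y up, looking along -z (the intrinsics and any distortion apply to the point x, -y, -z); pixel columns grow to the right and rows downward; lengths in m; the calibration is good to about 2 mm. A picture is of the moment at which its call begins. camera_info takes no time and is no camera call.
- job.close_job(): hands the job in; it is judged then, once.
The state is a dict: "t": time; "q": joint angles; "joint_velocities": joint speeds; "joint_efforts": joint torques, N m; "tool_pos": TCP position; "tool_rot": TCP orientation; "ft_force": force on the tool from outside, world axes, zero at the start; "torque": the same for the moment, N m; "grip_width": finger opening in m; "grip_force": force on a finger pad.
Only numpy, scipy, OpenCV 4.12 (cv2) and the standard library are available. Lean on these libraries where they do the work, as an engineer would, in place of code of your own. Each camera call takes 0.05 s, during which the arm holds its last target. There are 200 camera calls.

## Working session

There is one attempt and no reset: what is moved stays moved. The work goes in short steps, Python scripts to look and compute and a tool call to move; the robot and the scene stay as the last step left them, time stands still between calls to the robot, and variables do not carry over. Pictures are saved under pics/ and viewed, at most 10 in all, crops included, and the job is handed in when it is done.

Besides the shell and the picture viewer there is one more tool, called after "Call:" as name(argument=value, ...), one argument or row to a line, values as JSON. drive_tool: Moves the arm, as the interface text tells. Its arguments: {"type":"object","properties":{"commands":{"type":"array","items":{"type":"array","items":{"type":"array","items":{"type":"number"}}}},"squeeze":{"type":"number"}},"required":["commands"]}

```bash
mkdir -p pics; python3 - <<'E'
from plant import arm, viewer
import cv2
for n in ("scene","top"):
    im=viewer.read_camera(n); cv2.imwrite(f"pics/{n}0.png",im[:,:,::-1]); i=viewer.camera_info(n); print(n,i)
s=arm.sense(); print(s['t'],s['tool_pos'],s['tool_rot'],s['grip_width'],s['ft_force'])
E
```

```text
scene {'mtx': array([[507.19987953,   0.        , 316.08053975],
       [  0.        , 507.19987953, 207.60513617],
       [  0.        ,   0.        ,   1.        ]]), 'xyz': array([-0.1062767 ,  1.29640722,  1.03840785]), 'attitude': array([-0.2194604 , -0.10936531,  0.39884098,  0.88363015])}
top {'mtx': array([[465.32495839,   0.        , 313.3346678 ],
       [  0.        , 465.32495839, 197.72200226],
       [  0.        ,   0.        ,   1.        ]]), 'xyz': array([0.3691734 , 0.34501693, 1.10133227]), 'attitude': array([-0.69692763, -0.02717876,  0.02506897,  0.71618765])}
0.1 [0.2225498  0.61014568 0.2381618 ] [-2.33848237e-04  1.74013070e-01  9.84742885e-01 -9.20282904e-04] 0.08536198193625111 [ 0.19186978  0.10986837 -0.43623353]
```

View pics/scene0.png

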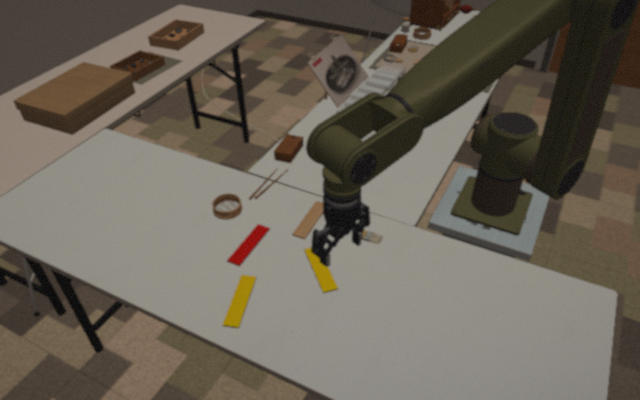

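View pics/top0.png

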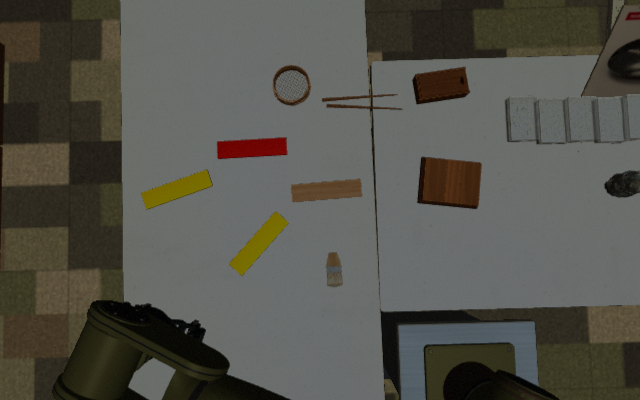

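The scene and top views agree. Candidates in the top view:
- pale-wood board at (326,190), which matches the description
- red board (252,148) and yellow boards (177,189) and (259,243), all look-alikes
- sticks (360,102) and brush (334,270)
- plinth (449,182), with a separate small brown box at (441,85)

I'll check the choice in a close crop.

```bash
cat > h.py <<'E'
import numpy as np, cv2
from scipy.spatial.transform import Rotation as R
from plant import arm, viewer, job
def unproj(name,uv,z):
    i=viewer.camera_info(name); q=i['attitude']; M=R.from_quat(q[[1,2,3,0]]).as_matrix()
    K=i['mtx']; uv=np.atleast_2d(uv).astype(float)
    d=np.c_[(uv[:,0]-K[0,2])/K[0,0],-(uv[:,1]-K[1,2])/K[1,1],-np.ones(len(uv))]@M.T
    c=i['xyz']; return c+d*((z-c[2])/d[:,2])[:,None]
def crop(name,x0,y0,w,h,f,out):
    im=viewer.read_camera(name)[y0:y0+h,x0:x0+w,::-1]
    cv2.imwrite(out,cv2.resize(cv2.convertScaleAbs(im,alpha=1.5),None,fx=f,fy=f,interpolation=cv2.INTER_CUBIC))
E
python3 -c "
from h import *
crop('top',285,145,200,75,4,'pics/c1.png')"
```

```text
(no output)
```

View pics/c1.png

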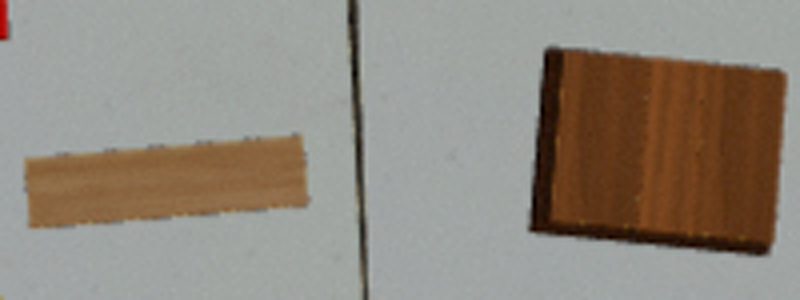

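The board's corners in the crop are (25,157), (301,135), (308,206) and (29,228). The plinth's top edge corners (z = 30 mm) are (562,50), (786,72), (773,243) and (551,222).

```bash
python3 - <<'E'
from h import *
f=lambda p:np.array(p)/4.+[285-.375,145-.375]
for n,p,z in (("board",[(25,157),(301,135),(308,206),(29,228)],.007),("plinth",[(562,50),(786,72),(773,243),(551,222)],.030)):
    P=unproj('top',f(p),z)[:,:2]; print(n,P.round(4).tolist(),"c",P.mean(0).round(4))
    print(" sizes",[round(np.linalg.norm(P[i]-P[i-1]),4) for i in range(4)])
    d=(P[0]+P[3]-P[1]-P[2]); e=P[0]+P[1]-P[2]-P[3]; print(" ang of y axis from world y (ccw,deg)",np.degrees(np.arctan2(-d[0],d[1])), "of x axis",np.degrees(np.arctan2(e[1],e[0])))
s=arm.sense(); print(R.from_quat(np.array(s['tool_rot'])[[1,2,3,0]]).as_matrix().round(3))
# plane check with scene cam
print(unproj('scene',[(311,219)],.007))
E
```

```text
board [[0.4845, 0.3994], [0.4931, 0.2359], [0.4509, 0.2333], [0.4424, 0.398]] c [0.4677 0.3166]
 sizes [np.float64(0.0421), np.float64(0.1637), np.float64(0.0423), np.float64(0.165)]
 ang of y axis from world y (ccw,deg) 2.9767105765373687 of x axis 2.7430315481607654
plinth [[0.5359, 0.0852], [0.5194, -0.0439], [0.4205, -0.0311], [0.4361, 0.096]] c [0.478  0.0265]
 sizes [np.float64(0.1004), np.float64(0.1301), np.float64(0.0998), np.float64(0.128)]
 ang of y axis from world y (ccw,deg) -7.133697958310734 of x axis -6.775581398107744
[[-0.939  0.343 -0.001]
 [ 0.343  0.939 -0.001]
 [ 0.    -0.002 -1.   ]]
[[0.45997572 0.31961019 0.007     ]]
```

Call:
drive_tool(
  commands=[
    [[-0.4136, -0.2394, 0.1475, 1, 100], [-0.4136, -0.2394, 0.1475, 1, 100], [-0.4136, -0.2394, 0.1475, 1, 100], [-0.4136, -0.2394, 0.1475, 1, 100], [-0.4136, -0.2394, 0.1475, 1, 100], [-0.4136, -0.2394, 0.1475, 1, 100], [-0.4136, -0.2394, 0.1475, 1, 100], [-0.4136, -0.2394, 0.1475, 1, 100], [-0.4136, -0.2394, 0.1475, 1, 100], [-0.4136, -0.2394, 0.1475, 1, 100], [-0.4136, -0.2394, 0.1475, 1, 100], [-0.4136, -0.2394, 0.1475, 1, 100]],
  ],
)

```text
t: 1.35
tool_pos: [0.4676, 0.3185, 0.1219]
tool_rot: [0.0, 0.537, 0.844, 0.0]
ft_force: [0.1, 0.2, 0.4]
grip_width: 0.0855
grip_force: 0.0
```

Call:
drive_tool(
  commands=[
    [[0, 0, 0, 0.492, 70], [0, 0, 0, 0.492, 70], [0, 0, 0, 0.492, 70], [0, 0, 0, 0.492, 70], [0, 0, 0, 0.492, 70]],
  ],
)

```text
t: 1.85
tool_pos: [0.4676, 0.3182, 0.1217]
tool_rot: [0.0, 0.688, 0.725, 0.0]
ft_force: [-0.8, -0.3, -0.5]
grip_width: 0.0602
grip_force: 0.0
```

```bash
cat >> h.py <<'E'
def go(x,y,z,yang=None):
    "shift (fractions) and roll from here to a world TCP; yang = wanted heading of tool y, deg"
    s=arm.sense(); M=R.from_quat(np.array(s['tool_rot'])[[1,2,3,0]]).as_matrix(); p=np.array(s['tool_pos'])
    h=np.degrees(np.arctan2(M[1,1],M[0,1]))
    print('t',round(s['t'],2),'pos',p.round(4),'yhead',h.round(2),'tilt z',M[:,2].round(4),'w',round(s['grip_width'],4),'F',np.round(s['ft_force'],2),'grip',round(float(np.max(s['grip_force'])),2))
    print('cmd',(M.T@(np.array([x,y,z])-p)/.8).round(4),'roll',None if yang is None else ((h-yang)/45).round(4))
E
python3 -c "
from h import *
print(arm.tips_ahead); go(.4677,.3166,.03,2.9)
crop('scene',250,180,150,110,5,'pics/c2.png')"
```

```text
0.008
t 1.85 pos [0.4676 0.3182 0.1217] yhead 3.02 tilt z [ 6.e-04  3.e-04 -1.e+00] w 0.0602 F [-0.82 -0.29 -0.46] grip 0.0
cmd [-0.002  -0.      0.1146] roll 0.0026
```

View pics/c2.png

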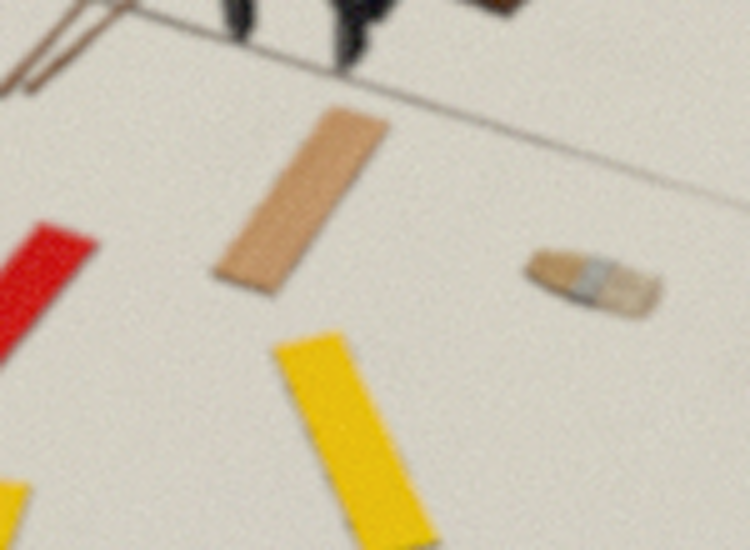

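The fingers hang over the board, and the choice is confirmed: a pale plain board at crop centre (302,199), with the yellow board and the brush well clear. Now I descend.

Call:
drive_tool(
  commands=[
    [[-0.002, 0, 0.06, 0, 75], [-0.002, 0, 0.12, 0, 75], [-0.002, 0, 0.135, 0, 75], [-0.002, 0, 0.142, 0, 75], [-0.002, 0, 0.142, 0, 75], [-0.002, 0, 0.142, 0, 75]],
  ],
  squeeze=25,
)

```text
t: 2.5
tool_pos: [0.4699, 0.3167, 0.0102]
tool_rot: [0.001, 0.689, 0.724, 0.002]
ft_force: [-0.5, -0.1, 1.3]
grip_width: 0.0638
grip_force: 0.0
```

Call:
drive_tool(
  commands=[
    [[0, 0, 0, 0, 40], [0, 0, 0, 0, 40], [0, 0, 0, 0, 40], [0, 0, 0, 0, 40]],
  ],
)

```text
t: 2.9
tool_pos: [0.4694, 0.3165, 0.01]
tool_rot: [0.0, 0.689, 0.724, 0.002]
ft_force: [-1.6, -0.7, 6.6]
grip_width: 0.0403
grip_force: 24.9
```

Call:
drive_tool(
  commands=[
    [[0, 0, -0.01, 0, 30], [0, 0, -0.03, 0, 30], [0, 0, -0.07, 0, 30], [0, 0, -0.11, 0, 30], [0, 0, -0.11, 0, 30], [0, 0, -0.11, 0, 30]],
  ],
)

```text
t: 3.5
tool_pos: [0.4688, 0.3161, 0.0978]
tool_rot: [0.001, 0.689, 0.724, 0.002]
ft_force: [-0.6, 0.0, -0.6]
grip_width: 0.0402
grip_force: 25.4
```

```bash
python3 -c "
from h import *
go(.478,.0265,.11,-6.95)
crop('scene',250,120,150,110,5,'pics/c3.png')"
```

```text
t 3.5 pos [0.4688 0.3161 0.0978] yhead 2.82 tilt z [ 0.0029  0.0016 -1.    ] w 0.0402 F [-0.63  0.02 -0.61] grip 25.43
cmd [-0.3622 -0.0063 -0.0158] roll 0.2171
```

View pics/c3.png

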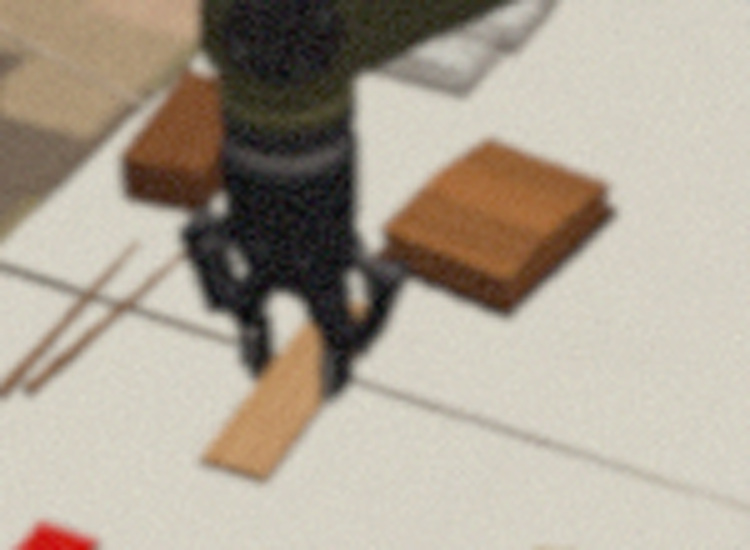

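The board is held level between the fingers, with the plinth behind right. I carry it over next.

Call:
drive_tool(
  commands=[
    [[-0.05, -0.001, -0.0158, 0.217, 30], [-0.11, -0.002, -0.0158, 0.217, 30], [-0.16, -0.003, -0.0158, 0.217, 30], [-0.21, -0.004, -0.0158, 0.217, 30], [-0.26, -0.005, -0.0158, 0.217, 30], [-0.31, -0.006, -0.0158, 0.217, 30], [-0.34, -0.0063, -0.0158, 0.217, 30], [-0.3622, -0.0063, -0.0158, 0.217, 30], [-0.3622, -0.0063, -0.0158, 0.217, 30], [-0.3622, -0.0063, -0.0158, 0.217, 30], [-0.3622, -0.0063, -0.0158, 0.217, 30]],
  ],
)

```text
t: 4.65
tool_pos: [0.4767, 0.0267, 0.1076]
tool_rot: [-0.001, 0.748, 0.663, -0.0]
ft_force: [-0.2, 0.1, -0.0]
grip_width: 0.0402
grip_force: 25.5
```

```bash
python3 -c "
from h import *
go(.478,.0265,.047,-6.95)
crop('top',385,135,130,95,6,'pics/c4.png')"
```

```text
t 4.65 pos [0.4767 0.0267 0.1076] yhead -6.91 tilt z [-1.6e-03  4.0e-04 -1.0e+00] w 0.0402 F [-0.23  0.05 -0.03] grip 25.47
cmd [-0.0001  0.0018  0.0757] roll 0.001
```

View pics/c4.png

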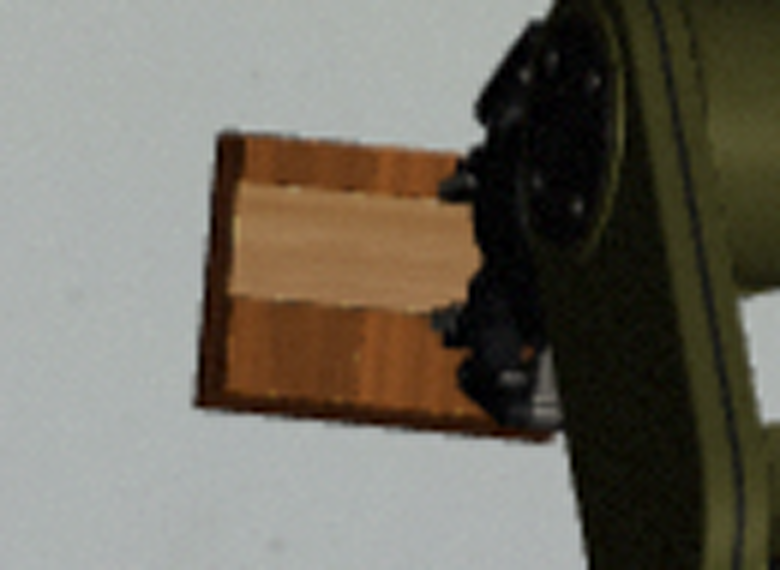

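The board's left end is visible with its corners at crop (238,183) and (230,294), top at z≈0.105. I check how it is centred in the grasp.

```bash
python3 -c "
from h import *
P=unproj('top',np.array([(238,183),(230,294)])/6.+[385-.4,135-.4],.1046); m=P.mean(0); print(P,m)
a=np.radians(-6.95); u=np.array([-np.sin(a),np.cos(a)]); d=m[:2]-[.4767,.0267]; print('along',d@u,'across',d@[np.cos(a),np.sin(a)])
"
```

```text
[[0.50698254 0.10588382 0.1046    ]
 [0.46699152 0.11053925 0.1046    ]] [0.48698703 0.10821153 0.1046    ]
along 0.08215736131082253 across 0.0003482942525054962
```

Call:
drive_tool(
  commands=[
    [[0, 0.0018, 0.03, 0, 30], [0, 0.0018, 0.06, 0, 30], [0, 0.0018, 0.07, 0, 30], [0, 0.0018, 0.074, 0, 30], [0, 0.0018, 0.0755, 0, 30], [0, 0.0018, 0.0755, 0, 30], [0, 0.0018, 0.0755, 0, 30]],
  ],
)

```text
t: 5.4
tool_pos: [0.4795, 0.0259, 0.0491]
tool_rot: [0.001, 0.749, 0.663, 0.001]
ft_force: [0.4, 0.2, -0.5]
grip_width: 0.0405
grip_force: 25.5
```

Call:
drive_tool(
  commands=[
    [[0, 0, 0.0015, 0, 30], [0, 0, 0.003, 0, 30], [0, 0, 0.003, 0, 30]],
  ],
)

```text
t: 5.7
tool_pos: [0.4791, 0.0258, 0.046]
tool_rot: [0.0, 0.749, 0.663, 0.0]
ft_force: [-0.2, 0.1, 1.2]
grip_width: 0.04
grip_force: 25.7
```

Call:
drive_tool(
  commands=[
    [[0, 0, 0, 0, 55], [0, 0, 0, 0, 60], [0, 0, 0, 0, 65], [0, 0, 0, 0, 70], [0, 0, 0, 0, 70], [0, 0, -0.02, 0, 70], [0, 0, -0.06, 0, 70], [0, 0, -0.1, 0, 70], [0, 0, -0.1, 0, 0], [0, 0, -0.1, 0, 0]],
  ],
)

```text
t: 6.7
tool_pos: [0.4792, 0.0259, 0.1263]
tool_rot: [0.001, 0.749, 0.663, 0.001]
ft_force: [0.6, -0.1, -0.4]
grip_width: 0.0317
grip_force: 0.0
```

```bash
python3 -c "
from h import *
a=np.radians(-6.95); u=np.array([-np.sin(a),np.cos(a)]); c=np.array([.478,.0265])+.075*u; print(c)
go(c[0],c[1],.1,-6.95)
crop('scene',290,120,110,90,6,'pics/c5.png')"
```

```text
[0.48707524 0.10094891]
t 6.7 pos [0.4792 0.0259 0.1263] yhead -6.94 tilt z [ 1.9e-03 -1.0e-04 -1.0e+00] w 0.0317 F [ 0.59 -0.1  -0.45] grip 0.0
cmd [ 0.0943 -0.0017  0.0329] roll 0.0001
```

View pics/c5.png

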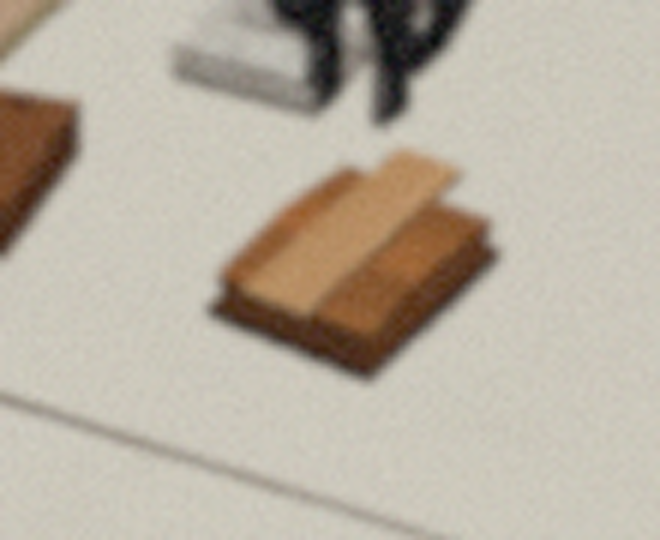

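The board lies across the raised middle, with its ends at crop (285,295) and (430,165), and it is released. I now hover over the left end with shut fingers.

Call:
drive_tool(
  commands=[
    [[0.05, -0.001, 0.02, 0, 0], [0.088, -0.001, 0.05, 0, 0], [0.088, -0.001, 0.075, 0, 0], [0.088, -0.001, 0.08, 0, 0], [0.088, -0.001, 0.08, 0, 0], [0.088, -0.001, 0.08, 0, 0]],
  ],
)

```text
t: 7.35
tool_pos: [0.4866, 0.0954, 0.0618]
tool_rot: [0.0, 0.749, 0.663, 0.0]
ft_force: [-0.1, 0.3, 0.9]
grip_width: -0.0002
grip_force: 0.0
```

Call:
drive_tool(
  commands=[
    [[0, 0, 0.003, 0, 0], [0, 0, 0.006, 0, 0], [0, 0, 0.009, 0, 0], [0, 0, 0.012, 0, 0], [0, 0, 0.012, 0, 0]],
  ],
)

```text
t: 7.85
tool_pos: [0.4861, 0.0958, 0.0516]
tool_rot: [-0.0, 0.749, 0.663, -0.0]
ft_force: [0.8, -0.4, -0.0]
grip_width: -0.0001
grip_force: 0.0
```

Call:
drive_tool(
  commands=[
    [[0, 0, 0.002, 0, 0], [0, 0, 0.004, 0, 0], [0, 0, 0.006, 0, 0], [0, 0, 0.0075, 0, 0], [0, 0, 0.0075, 0, 0]],
  ],
)

```text
t: 8.35
tool_pos: [0.4863, 0.0959, 0.0457]
tool_rot: [-0.0, 0.749, 0.663, -0.0]
ft_force: [0.7, -0.0, -0.5]
grip_width: -0.0001
grip_force: 0.1
```

Call:
drive_tool(
  commands=[
    [[0, 0, 0.001, 0, 0], [0, 0, 0.002, 0, 0], [0, 0, 0.002, 0, 0]],
  ],
)

```text
t: 8.65
tool_pos: [0.4866, 0.0959, 0.0449]
tool_rot: [-0.0, 0.749, 0.663, -0.0]
ft_force: [-2.2, 1.6, 3.6]
grip_width: 0.0001
grip_force: 2.1
```

Call:
drive_tool(
  commands=[
    [[0, 0, 0.001, 0, 0], [0, 0, 0.001, 0, 0], [0, 0, 0.001, 0, 0]],
  ],
)

```text
t: 8.95
tool_pos: [0.4866, 0.0959, 0.0448]
tool_rot: [-0.0, 0.749, 0.663, -0.0]
ft_force: [-4.2, 0.3, 9.8]
grip_width: 0.0001
grip_force: 4.6
```

```bash
python3 -c "
from h import *
go(.486,.0958,.1,-6.95)
crop('scene',290,120,110,90,6,'pics/c6.png')"
```

```text
t 8.95 pos [0.4866 0.0959 0.0448] yhead -6.94 tilt z [-4.e-04 -1.e-04 -1.e+00] w 0.0001 F [-4.21  0.33  9.82] grip 4.61
cmd [-0.0002 -0.0008 -0.069 ] roll 0.0002
```

View pics/c6.png

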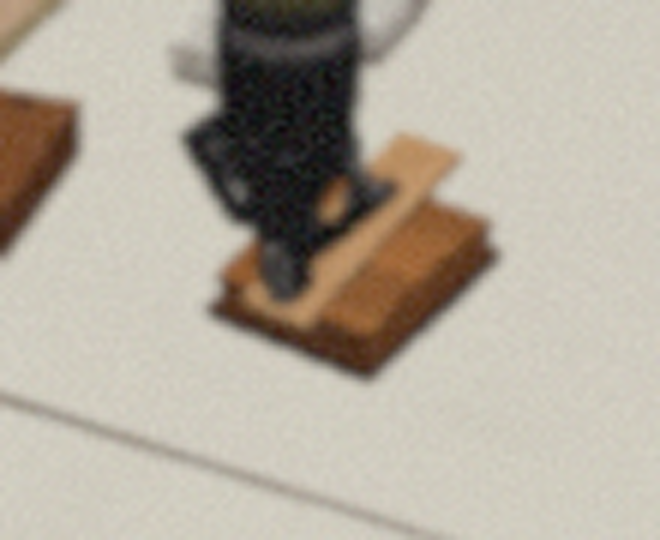

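The left end is tipped down firmly (10 N) and the right end has risen to about (430,145). I release and check that it comes back level.

Call:
drive_tool(
  commands=[
    [[0, 0, -0.003, 0, 0], [0, 0, -0.006, 0, 0], [0, 0, -0.009, 0, 0], [0, 0, -0.012, 0, 0], [0, 0, -0.015, 0, 0], [0, 0, -0.05, 0, 0], [0, 0, -0.09, 0, 0], [-0.05, 0, -0.09, 0, 0], [-0.1, 0, -0.09, 0, 0], [-0.15, 0, -0.09, 0, 0], [-0.175, 0, -0.09, 0, 0], [-0.175, 0, -0.09, 0, 0], [-0.175, 0, -0.09, 0, 0]],
  ],
)

```text
t: 10.3
tool_pos: [0.4695, -0.0431, 0.1156]
tool_rot: [-0.0, 0.749, 0.663, 0.0]
ft_force: [0.3, 1.3, 0.4]
grip_width: -0.0004
grip_force: 0.0
```

```bash
python3 -c "
from h import *
go(.4695,-.043,.060,-6.95)
crop('top',385,135,130,95,6,'pics/c7.png')"
```

```text
t 10.3 pos [ 0.4695 -0.0431  0.1156] yhead -7.01 tilt z [ 0.e+00  4.e-04 -1.e+00] w -0.0004 F [0.33 1.31 0.42] grip 0.0
cmd [0.0001 0.     0.0695] roll -0.0014
```

View pics/c7.png

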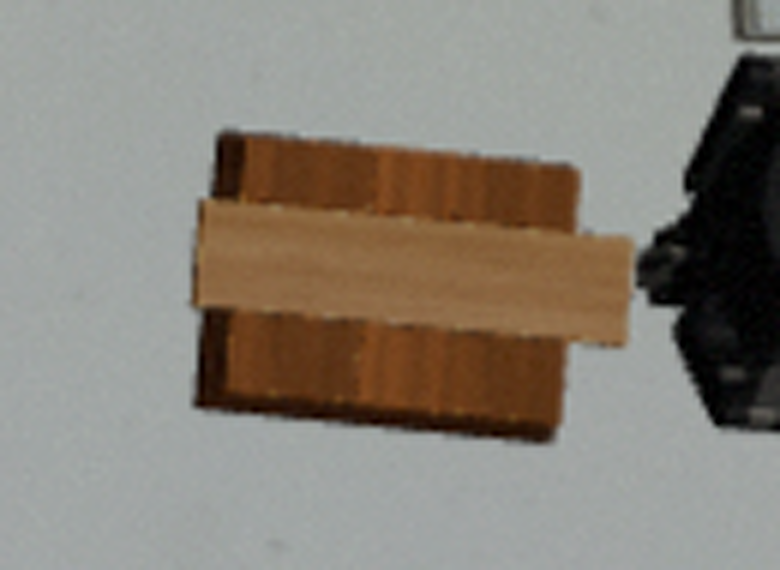

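The board is back level and centred. Its corners are (203,200), (634,238), (626,346) and (195,305), and the overhangs are about 17 mm and 19 mm after allowing for perspective. I press the right end next.

Call:
drive_tool(
  commands=[
    [[0, 0, 0.04, 0, 0], [0, 0, 0.068, 0, 0], [0, 0, 0.072, 0, 0], [0, 0, 0.076, 0, 0], [0, 0, 0.08, 0, 0], [0, 0, 0.083, 0, 0], [0, 0, 0.086, 0, 0], [0, 0, 0.088, 0, 0], [0, 0, 0.088, 0, 0], [0, 0, 0.088, 0, 0]],
  ],
)

```text
t: 11.35
tool_pos: [0.4696, -0.0432, 0.0453]
tool_rot: [0.0, 0.749, 0.663, 0.0]
ft_force: [-0.2, 0.2, -0.2]
grip_width: -0.0004
grip_force: 0.1
```

Call:
drive_tool(
  commands=[
    [[0, 0, 0.0012, 0, 0], [0, 0, 0.0024, 0, 0], [0, 0, 0.0024, 0, 0], [0, 0, 0.0024, 0, 0]],
  ],
)

```text
t: 11.75
tool_pos: [0.4699, -0.0432, 0.0447]
tool_rot: [-0.0, 0.749, 0.663, -0.0]
ft_force: [-4.5, 0.9, 10.3]
grip_width: -0.0001
grip_force: 4.8
```

Call:
drive_tool(
  commands=[
    [[0, 0, 0, 0, 0], [0, 0, 0, 0, 0], [0, 0, -0.003, 0, 0], [0, 0, -0.006, 0, 0], [0, 0, -0.009, 0, 0], [0, 0, -0.012, 0, 0], [0, 0, -0.015, 0, 0], [0, 0, -0.06, 0, 0], [0, 0, -0.12, 0, 0], [-0.05, 0, -0.15, 0, 0], [-0.1, 0, -0.15, 0, 0], [-0.1, 0, -0.15, 0, 0], [-0.1, 0, -0.15, 0, 0], [-0.1, 0, -0.15, 0, 0]],
  ],
)

```text
t: 13.15
tool_pos: [0.4594, -0.1219, 0.1626]
tool_rot: [-0.001, 0.749, 0.663, -0.0]
ft_force: [0.2, 0.3, 0.3]
grip_width: 0.0003
grip_force: 0.0
```

```bash
python3 -c "
from h import *
crop('scene',290,120,110,90,6,'pics/c8.png')"
```

```text
(no output)
```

View pics/c8.png

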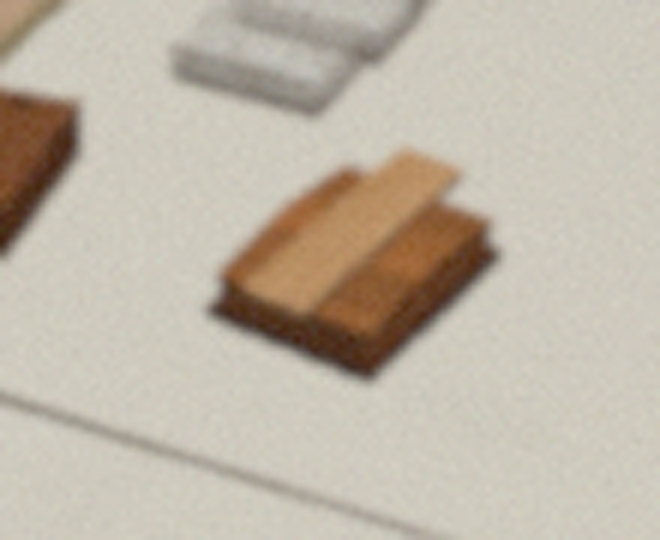

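The board is level and centred again, with its ends at the same pixels as before the presses, and the gripper is clear. I hand the job in.

```bash
python3 -c "
from plant import job
print(job.close_job())"
```

```text
the job is handed in; nothing more can be done
None
```

I placed the board across the plinth, pressed its left end and then its right end down at about 10 N each, and left it level and centred with the gripper clear. The job was handed in at about 13 s of the 50 s allowed, and the hand-in gave no verdict.

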